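Gauge the red shoulder pin at the repair bench

TASK

Find which hole in the gauge's front row fits the red-knobbed shoulder pin: take the pin out of its stand by the knob, try the largest hole first and step down until its shank passes right through but its brass shoulder no longer drops in, feeling for the hole gently and never forcing the pin. Leave it standing there, shoulder fully down on the plate, let go, and leave the other two pins and everything else on the bench where they are.

Things in the scene. Friction and masses are not known exactly. Their poses are not given: they have to be found in the camera images.
- pin: the shoulder pin to gauge, 64 mm long, 60 g, upright in the stand, knob up. From the tip up: steel shank 12 mm diameter, 30 mm long (foot tapers over the last 2 mm to 10.4 mm); brass shoulder 15.5 mm diameter, 10 mm high; red ribbed knob 24 mm diameter, 24 mm high. Origin at the tip, z towards the knob. Grip it only by the knob; shank and shoulder bear 25 N at most, from anything
- pin_shoulder (a point): centre of the underside of the pin's brass shoulder, on the pin's axis, 30 mm above the tip; it lies at the plate's top face when the pin is fully home in the fitting hole
- pin_blue: another pin of the same shape with a blue knob, in the stand; leave it alone. Origin at its tip, z up
- pin_grey: another pin of the same shape with a white knob, in the stand; leave it alone. Origin at its tip, z up
- stand: fixed grey block 50 x 180 x 40 mm, origin at the centre of its underside, z up, long side along y. Three through holes of 13.5 mm at y = -60, 0, +60 mm; a pin hangs in each by its shoulder on the top face, tip 10 mm above the underside. Which pin is where varies
- gauge: fixed dark steel frame 128 x 150 mm, 60 mm high, origin at the centre of its underside, z up. It holds three rigid bright steel strips, 12 mm thick, open below, tops level at 60 mm. Each strip is a row of three holes 40 mm apart, largest at +y (yellow mark on the frame), smallest at -y. Rows at x = -36 (front, nearest the robot, the only one to use), 0, +36 mm. Strips are swapped about
- hole1 (a point): nominal centre, at the top face, of the front row's largest hole, by the yellow mark. The strip has play in the frame: the real holes of this row are all shifted together from hole1, hole2, hole3 by one unknown amount, up to 2 mm along x and 2 mm along y of the frame; the height is true
- hole2 (a point): nominal centre, at the top face, of the front row's middle hole, 40 mm from hole1 towards the frame's -y; same shift. Exactly one hole of the row fits (13.2 mm: shank passes, shoulder stays on top), which one varies. Holes larger than it are 22.5 or 25 mm: the shoulder drops in too, until the knob's underside meets the plate, 10 mm further down
- hole3 (a point): nominal centre, at the top face, of the front row's smallest hole, 80 mm from hole1 towards the frame's -y; same shift. Holes smaller than the fitting one are 10 or 8 mm: the pin does not enter at all
- solder_reel: bystander: reel of solder, 52 mm diameter, 36 mm high, origin under its centre
- parts_cup: bystander: clear cup 60 mm across, 60 mm high, origin under its centre
- driver: bystander: yellow screwdriver 160 mm long, lying
- clip_case: bystander: round black case with a red disc on top, 66 mm across, 29 mm high, origin under its centre
- spray: bystander: spray can 52 mm diameter, 150 mm high, origin under its centre
- phone: bystander: black phone 150 x 72 x 9 mm lying flat, origin under its centre

How it is judged:
By the outcome, as a careful person would: the job done as asked, in the order asked, and still so for the second after the job is handed in, with the robot touching nothing.
It also fails if it takes over 67 s, if anything falls off the work surface, if the arm or the gripper's body presses on something with over 40 N, if the wrist force passes 120 N, or if a joint passes its speed limit or range.

ROBOT

A 7-joint arm with a two-finger parallel gripper is mounted at the origin on the work surface. World frame = base frame: x ahead of the robot, y to its left, z up, the work surface at z = 0. Lengths are in m, angles in degrees, forces in N, time in s.
With the tool pointing down it reaches from about 0.425 to 0.875 m from the base axis. Payload 4.7 kg.
Tool frame: the origin (TCP) lies midway between the tips of the shut fingers; the grasp point (between the pads) lies 19 mm behind it; z points along the fingers, y is the line along which they close (so a half turn about z gives the same grasp; the last joint's range is limited). The gripper opens to 87 mm and grips with 3 to 60 N. Pads are 19 mm wide; open, the fingers measure 117 mm over their backs; the gripper's body (75 mm by 190 mm) begins 51 mm behind the grasp point.
Start: joints at [-70.984, 18.392, -4.016, 83.108, 1.295, 78.541, -3.26], TCP at [0.203, 0.617, 0.223] pointing down, gripper open.
Joint ranges: [-163.93, 163.93], [-17.29, 119.83], [-79.2, 71.16], [3.27, 140.29], [-89.18, 269.18], [5.43, 117.66], [-154.24, 154.24]. Speed limits (degrees/s): [147.25, 147.25, 180, 180, 180, 180, 180].

INTERFACE

Orientations are given as [roll, pitch, yaw] about the fixed x, y, z axes, in that order (R = Rz(yaw) Ry(pitch) Rx(roll)).
In Python, from workcell import read_state, vision, order gives the robot as it stands. The module is installed in compiled form; this text tells all that it offers.
- The arm moves only by the shell command python3 -m creep 'ROWS'. ROWS is JSON, a list of rows, each a list of 5 numbers: the shift along the tool's x, y, z in mm, then the turn about the tool's z in degrees, then the finger opening in mm, from 0 to 87. A call has 1 to 12 rows; each row is the pose to reach, as a shift and turn from the pose commanded when the call began, along the tool's axes at that moment; what a row does not reach only later rows make up. A row lasts 1/8 s, in which the tool goes at most 62.5 mm and 10.7 degrees, less where a joint would pass 70% of its speed; a pose out of reach is approached as far as the arm can. A call with a gripper value outside its range is refused whole. The fingers move at their own pace and stop on an object; the grip force is fixed at half the most. Time passes only in rows, so rows that repeat a pose let the fingers close. It gives the time, the measured TCP pose, the force, the opening and the grip force at its end, in the units of the state.
- read_state(): the state, without advancing time (a new reading comes with each control period).
- vision.grab_frame(name): name is "side" or "top"; returns the picture (400x640x3 uint8, red, green, blue); there is no depth.
- vision.camera_info(name): a dict with "K" (3x3 intrinsics, pixels), "dist_coeffs" ([k1, k2, p1, p2, k3] as OpenCV has them; the pictures are not rectified), "xyz" and "rotation" of the camera in the world. Camera axes: x right, y down, z forward; pixel columns grow to the right and rows downward; lengths in m; the calibration is good to about 2 mm. A picture is of the moment at which its call begins. camera_info takes no time and is no camera call.
- order.hand_in(): hands the job in; it is judged then, once.
The state is a dict: "clock": time; "qpos": joint angles; "dq": joint speeds; "tau": joint torques, N m; "position": TCP position; "tcp_rot": TCP orientation; "contact_force": force on the tool from outside, world axes, zero at the start; "ft_torque": the same for the moment, N m; "width": opening from 0.0 (shut) to 1.0 (fully open); "grasp_force": force on a finger pad.
Only numpy, scipy, OpenCV 4.12 (cv2) and the standard library are available. Lean on these libraries where they do the work, as an engineer would, in place of code of your own. Each camera call takes 0.05 s, during which the arm holds its last target. There are 200 camera calls.

## Working session

There is one attempt and no reset: what is moved stays moved. The work goes in short steps, Python scripts to look and compute and a shell command to move; the robot and the scene stay as the last step left them, time stands still between calls to the robot, and variables do not carry over. Pictures are saved under pics/ and viewed, at most 10 in all, crops included, and the job is handed in when it is done.

```bash
mkdir -p pics; python3 - <<'E'
from workcell import read_state, vision
import cv2
for n in("side","top"):
    cv2.imwrite(f"pics/{n}0.png",vision.grab_frame(n)[:,:,::-1]); print(n,vision.camera_info(n))
print(read_state())
E
```

```text
side {'K': array([[419.83872792,   0.        , 314.33501024],
       [  0.        , 419.83872792, 207.0890972 ],
       [  0.        ,   0.        ,   1.        ]]), 'dist_coeffs': array([0.03600668, 0.        , 0.        , 0.        , 0.        ]), 'xyz': array([ 0.42608665, -1.26621443,  0.91452852]), 'rotation': array([-123.30274264,    1.42685384,  -10.92373662])}
top {'K': array([[499.5170117 ,   0.        , 310.58974176],
       [  0.        , 499.5170117 , 199.55590453],
       [  0.        ,   0.        ,   1.        ]]), 'dist_coeffs': array([-0.04917967,  0.        ,  0.        ,  0.        ,  0.        ]), 'xyz': array([ 0.44521466, -0.02828158,  1.57057299]), 'rotation': array([-173.18700581,    1.00099189,  -90.36707571])}
{'clock': 0.1, 'qpos': array([-70.98335448,  18.43554124,  -4.01445814,  83.16634236,
         1.29602612,  78.54087555,  -3.26075281]), 'dq': array([-0.01265604, -0.09057357,  0.04178759, -0.18795261,  0.09486261,
       -0.06339944,  0.04321056]), 'tau': array([ 1.88231625e-04, -4.92571700e+01, -4.05665673e-01, -3.13396955e+01,
       -6.41149934e-02,  3.95936274e-02,  9.24561846e-05]), 'position': array([0.20302551, 0.61697145, 0.22157624]), 'tcp_rot': array([-1.79902523e+02,  6.71447902e-03,  1.61791353e+02]), 'contact_force': array([-0.40329966, -0.41866383, -0.19481512]), 'ft_torque': array([0.01950106, 0.02172127, 0.03729674]), 'grasp_force': 0.0, 'width': 0.9993202535937444}
```

View pics/side0.png

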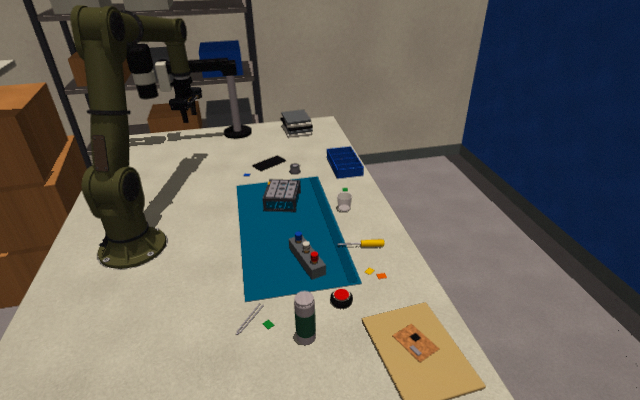

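View pics/top0.png

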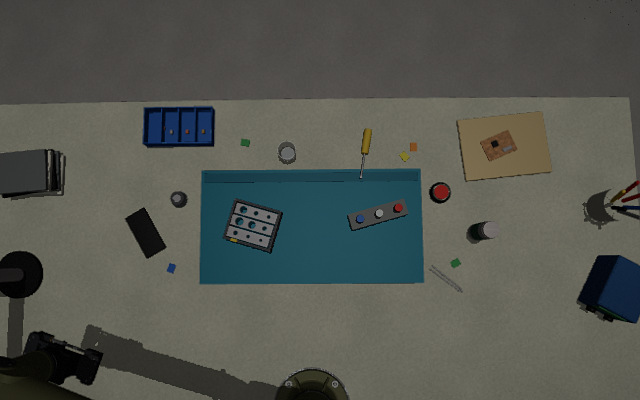

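Side: gauge ~(282,195), stand with blue/white/red knobs at (298,237)/(306,246)/(314,257). Top: gauge ~(253,225) with the yellow mark ~(233,240), red pin ~(398,208), robot at the bottom. I'll enlarge both.

```bash
python3 - <<'E'
import cv2,numpy as np
t=cv2.imread("pics/top0.png");s=cv2.imread("pics/side0.png")
def c(im,x,y,w,h): return cv2.resize(im[y:y+h,x:x+w],(400,300),interpolation=cv2.INTER_CUBIC)
cv2.imwrite("pics/m0.png",np.vstack([np.hstack([c(t,213,190,80,60)*1,c(t,340,185,80,60)]),np.hstack([c(s,255,170,60,45),c(s,270,225,72,54)])]))
E
```

```text
(no output)
```

View pics/m0.png

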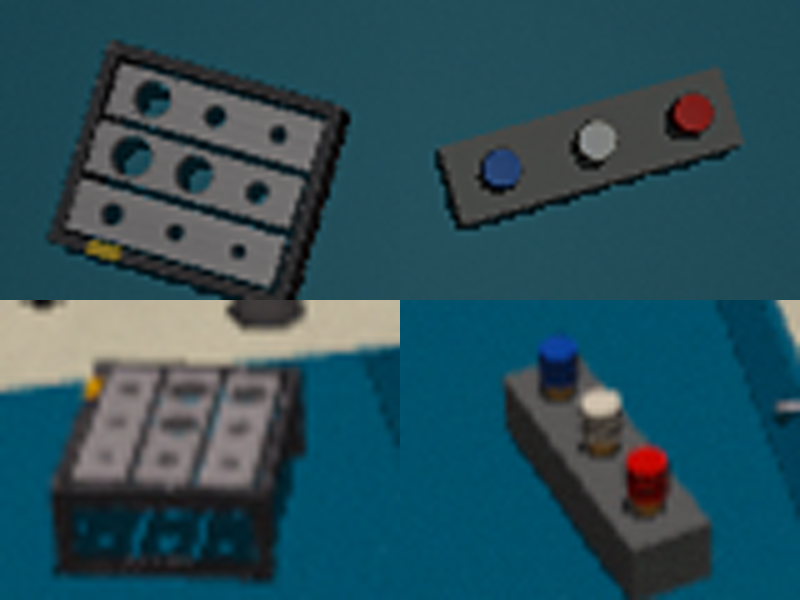

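The front row (nearest the robot, by the yellow mark) shows small dark holes at top-image pixels ~(235,233), (248,236) and (261,240). The red pin is at the -y end of the stand. I'll measure both from the two views.

```bash
cat > h.py <<'E'
import cv2,numpy as np
from scipy.spatial.transform import Rotation as R
from workcell import vision,read_state
C={n:vision.camera_info(n) for n in("side","top")}
def ray(n,uv):
    c=C[n];p=cv2.undistortPoints(np.array([[uv]],float),c["K"],c["dist_coeffs"])[0,0]
    d=R.from_euler('xyz',c["rotation"],degrees=True).apply([*p,1]);return np.array(c["xyz"]),d/np.linalg.norm(d)
def plane(n,uv,z):
    o,d=ray(n,uv);return o+d*(z-o[2])/d[2]
def tri(a,b):
    (o1,d1),(o2,d2)=ray("side",a),ray("top",b)
    A=np.c_[d1,-d2];s=np.linalg.lstsq(A,o2-o1,rcond=None)[0]
    p,q=o1+s[0]*d1,o2+s[1]*d2;return (p+q)/2,np.linalg.norm(p-q)*1000
def proj(n,P):
    c=C[n];r=R.from_euler('xyz',c["rotation"],degrees=True).inv()
    return cv2.projectPoints(np.array([r.apply(np.array(P)-c["xyz"])]),np.zeros(3),np.zeros(3),c["K"],c["dist_coeffs"])[0][0,0]
def cen(w):
    y,x=np.mgrid[:w.shape[0],:w.shape[1]];return np.array([(x*w).sum(),(y*w).sum()])/w.sum()
def knob(im,n,box,col="red"):
    x,y,w,h=box;a=im[y:y+h,x:x+w].astype(int);r=a[...,0]-a[...,1:].max(2) if col=="red" else a[...,2]-a[...,0]-40
    m=(r>35).astype(float);return cen(m)+[x,y],m.sum()
E
python3 - <<'E'
from h import *
t=cv2.imread("pics/top0.png")[:,:,::-1];s=cv2.imread("pics/side0.png")[:,:,::-1]
a,n1=knob(s,"side",(305,245,20,25));b,n2=knob(t,"top",(385,198,28,22))
print("red",a,n1,b,n2,tri(a,b),plane("side",a,.062),plane("top",b,.062))
gt=cv2.cvtColor(t,cv2.COLOR_RGB2GRAY).astype(float);gs=cv2.cvtColor(s,cv2.COLOR_RGB2GRAY).astype(float)
def hole(g,u,v,r):
    u,v=int(round(u)),int(round(v))
    for _ in range(2):
        p=g[v-r:v+r+1,u-r:u+r+1];w=np.clip(np.percentile(p,75)-10-p,0,None)
        y,x=np.mgrid[-r:r+1,-r:r+1];w=w*((x*x+y*y)<=r*r+1);c=cen(w)+[u-r,v-r]
    return c,w.sum()/(np.percentile(p,75)-g.min())
H=[]
# montage: top = 213+px/5,190+py/5 ; side=255+px*.15,170+(py-300)*.15
T=[(112,213),(176,232),(239,251),(132,157),(195,174),(257,192),(152,98),(215,115),(278,134)]
S=[(131,388),(118,422),(107,457),(189,390),(180,425),(170,464),(250,394),(240,428),(231,463)]
for i,(p,q) in enumerate(zip(T,S)):
    c,ar=hole(gt,213+p[0]/5,190+p[1]/5,4);d,_=hole(gs,255+q[0]*.15,170+(q[1]-300)*.15,2)
    P=plane("top",c,.06);X,e=tri(d,c);print(i,c.round(2),ar.round(1),P.round(4),X.round(4),round(e,1),plane("side",d,.06).round(4))
m=((t[...,0]>120)&(t[...,2]<70)&(t[...,1]>90)); yy,xx=np.nonzero(m[225:250,215:250]);print("yellow",plane("top",(xx.mean()+215,yy.mean()+225),.06))
E
```

```text
red [313.95890411 256.06849315] 73.0 [398.25 207.  ] 48.0 (array([ 0.59812066, -0.26780552,  0.06670688]), np.float64(4.08474982707988)) [ 0.59699396 -0.26238903  0.062     ] [ 0.60065334 -0.26874025  0.062     ]
0 [234.95 232.39] 10.6 [0.5275 0.2272 0.06  ] [0.5265 0.2269 0.0615] 1.9 [0.5257 0.2295 0.06  ]
1 [247.53 236.07] 6.5 [0.5161 0.1887 0.06  ] [0.5148 0.1884 0.0621] 2.4 [0.5138 0.1921 0.06  ]
2 [260.18 239.86] 4.7 [0.5044 0.1502 0.06  ] [0.504  0.1507 0.0565] 1.1 [0.5031 0.1448 0.06  ]
3 [238.24 220.21] 19.2 [0.5645 0.2175 0.06  ] [0.5624 0.2174 0.0608] 4.0 [0.5605 0.2187 0.06  ]
4 [251.17 224.23] 23.0 [0.5519 0.1779 0.06  ] [0.5513 0.1778 0.0613] 1.1 [0.5509 0.1799 0.06  ]
5 [263.9  227.96] 10.5 [0.5403 0.1391 0.06  ] [0.539  0.1396 0.0565] 3.1 [0.537  0.1337 0.06  ]
6 [242.78 209.06] 22.8 [0.5984 0.2039 0.06  ] [0.5968 0.2038 0.0615] 3.0 [0.5955 0.2063 0.06  ]
7 [255.55 212.79] 10.7 [0.5867 0.1648 0.06  ] [0.585  0.1647 0.0615] 3.1 [0.5837 0.1671 0.06  ]
8 [268.21 216.48] 6.9 [0.5752 0.1261 0.06  ] [0.574  0.126  0.0616] 2.1 [0.5732 0.1286 0.06  ]
yellow [0.50585667 0.23340771 0.06      ]
```

```bash
cat >> h.py <<'E'
def go(P,heading=None):
    """rows from here to world P (TCP), closing-line heading in degrees"""
    s=read_state();Rm=R.from_euler('xyz',s["tcp_rot"],degrees=True);d=Rm.inv().apply(np.array(P)-s["position"])*1000
    y=Rm.apply([0,1,0]);h=np.degrees(np.arctan2(y[1],y[0]));t=None if heading is None else (h-heading+90)%180-90
    print("t",round(float(s["clock"]),2),"pos",s["position"].round(4),"rpy",s["tcp_rot"].round(2),"F",s["contact_force"].round(2),"w",round(s["width"]*87,1),"g",round(float(s["grasp_force"]),1),"| shift",d.round(1),"turn",t)
E
python3 - <<'E'
from h import *
t=cv2.imread("pics/top0.png")[:,:,::-1];s=cv2.imread("pics/side0.png")[:,:,::-1]
print(t[201:215,390:406,0]);print(s[246:268,305:324,0])
for nm,a,b in(("red",(314.6,254),(398.6,207.6)),("blue",(270+(559-400)*.18,225+(349-300)*.18),(340+103/5,185+167/5)),("white",(270+(602-400)*.18,225+(404-300)*.18),(340+198/5,185+142/5))):
    print(nm,tri(a,b),plane("top",b,.074),plane("side",a,.074))
go((.5,.3,.22),16);go((.598,-.268,.15),16)
E
```

```text
[[ 29  38  50  60  71  71  70  71  70  69  70  68  70  71  68  25]
 [ 71  71  70  70  70  70  69  69  69  69  68  70  69  71  70  47]
 [ 70  69  71  70  70  69  67  53  71  68  66  68  69  69  69  46]
 [ 69  69  70  69  70  48  93 126 125 125 105  69  68  69  70  69]
 [ 69  69  70  71  49  50 127 125 123 123 124 123  66  68  70  69]
 [ 68  70  71  72  16 123 126 123 123 123 122 122  81  67  70  70]
 [ 70  70  72  25  19 132 125 123 123 123 123 123 104  67  69  70]
 [ 70  70  73  23  24 133 126 124 122 123 124 123  83  68  69  70]
 [ 69  71  73  23   7  76 131 126 125 124 126 126  70  67  69  69]
 [ 70  71  73  23   9  11  72 134 130 130 127  64  68  69  69  69]
 [ 70  71  73  22  23  20  21  20  34  48  48  68  69  69  68  69]
 [ 70  72  72  72  22  23  23  23  20  23  70  70  69  69  69  70]
 [ 71  70  70  71  71  72  71  71  71  71  70  70  71  70  70  71]
 [ 70  71  70  70  70  69  69  70  70  71  71  70  72  72  73  57]]
[[ 89  84  76  69  69  76  36   0   0   0   0   0   0   0   0   0   0   0
    0]
 [ 64  63  76  74  58  74  69  17   0   0   0   0   0   0   0   0   0   0
    0]
[... 1736 characters left out ...]
74     ] [ 0.5984192  -0.26717481  0.074     ]
blue (array([ 0.56614531, -0.15300218,  0.07407669]), np.float64(0.33341758665838933)) [ 0.56598456 -0.15299724  0.074     ] [ 0.56632627 -0.15289191  0.074     ]
white (array([ 0.58147026, -0.21041825,  0.07366772]), np.float64(1.7390794793659383)) [ 0.58056922 -0.21030766  0.074     ] [ 0.58228765 -0.21078811  0.074     ]
t 0.1 pos [0.203  0.617  0.2216] rpy [-1.7990e+02  1.0000e-02  1.6179e+02] F [-0.4  -0.42 -0.19] w 86.9 g 0.0 | shift [-381.1 -208.3    2. ] turn 55.79134195812918
t 0.1 pos [0.203  0.617  0.2216] rpy [-1.7990e+02  1.0000e-02  1.6179e+02] F [-0.4  -0.42 -0.19] w 86.9 g 0.0 | shift [-651.7 -717.1   72.9] turn 55.79134195812918
```

```bash
python3 -m creep '[[-190,-104,0,28,60],[-381,-208,0,56,60],[-381,-208,0,56,60],[-381,-208,0,56,60],[-381,-208,0,56,60],[-381,-208,0,56,60],[-381,-208,0,56,60],[-381,-208,0,56,60],[-381,-208,0,56,60]]'
python3 - <<'E'
from h import *
t=cv2.imread("pics/top0.png")[:,:,::-1].astype(int);s=cv2.imread("pics/side0.png")[:,:,::-1].astype(int)
def disc(a,x,y,w,h,lo,hi):
    r=a[y:y+h,x:x+w];r=np.clip(r[...,0]-r[...,1:].max(2)-lo,0,hi-lo)*1.;return cen(r)+[x,y]
b=disc(t,392,202,13,11,30,90);a=disc(s,308,249,12,10,110,180)
P,e=tri(a,b);print(a,b,P,e,plane("top",b,.074),plane("side",a,.074))
go((P[0],P[1],.15),16)
E
```

```text
clock: 1.23
position: [0.4996, 0.3011, 0.2221]
tcp_rot: [-179.9, -0.0, 105.8]
contact_force: [0.4, 0.4, 0.6]
width: 0.69
grasp_force: 0.0
[313.88208169 253.61264822] [398.21392843 207.08003078] [ 0.59768266 -0.26637273  0.07535771] 2.7003000678591187 [ 0.59917587 -0.2667125   0.074     ] [ 0.59658921 -0.26483894  0.074     ]
t 1.23 pos [0.4996 0.3011 0.2221] rpy [-1.7994e+02 -3.0000e-02  1.0578e+02] F [0.41 0.35 0.62] w 60.0 g 0.0 | shift [-572.8  -59.8   71.9] turn -0.218187464503373
```

```bash
python3 -m creep '[[-573,-59,70,0,60],[-573,-59,70,0,60],[-573,-59,70,0,60],[-573,-59,70,0,60],[-573,-59,70,0,60],[-573,-59,70,0,60],[-573,-59,70,0,60],[-573,-59,70,0,60],[-573,-59,70,0,60],[-573,-59,70,0,60],[-573,-59,70,0,60]]'
python3 - <<'E'
from h import *
go((.598,-.2658,.052),16)
for n in("side","top"): cv2.imwrite(f"pics/{n}1.png",vision.grab_frame(n)[:,:,::-1])
s=cv2.imread("pics/side1.png");t=cv2.imread("pics/top1.png")
c=lambda im,x,y,w,h: cv2.resize(im[y:y+h,x:x+w],(400,400),interpolation=cv2.INTER_CUBIC)
cv2.imwrite("pics/m1.png",np.hstack([c(s,275,200,80,80),c(t,358,165,80,80)]))
E
```

```text
clock: 2.6
position: [0.5993, -0.2658, 0.1517]
tcp_rot: [-179.9, -0.1, 105.8]
contact_force: [0.5, 1.1, -0.7]
width: 0.69
grasp_force: 0.0
t 2.6 pos [ 0.5993 -0.2658  0.1517] rpy [-1.7994e+02 -7.0000e-02  1.0579e+02] F [ 0.5   1.09 -0.69] w 60.0 g 0.0 | shift [ 0.2 -1.2 99.7] turn -0.2049351060567659
```

View pics/m1.png

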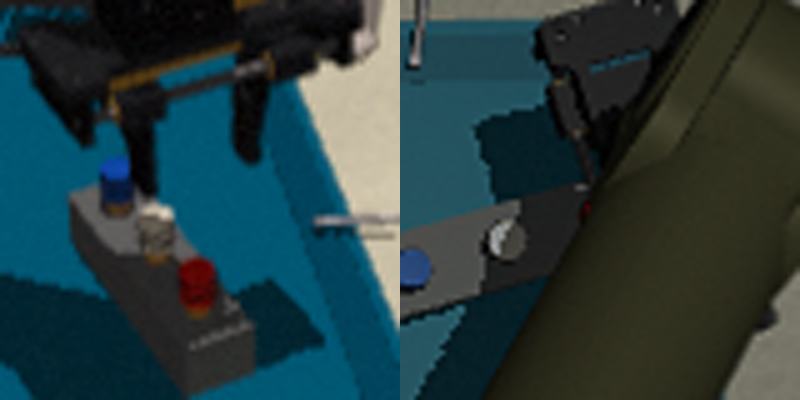

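Side view: the open fingers straddle the red pin from above, tips ~(303,240) and (325,231), red knob ~(314,257). The top view is blocked by the arm. I'll descend and narrow the fingers gently.

```bash
python3 -m creep '[[0,-1,50,0,60],[0,-1,90,0,60],[0,-1,99,0,60],[0,-1,99,0,40],[0,-1,99,0,32],[0,-1,99,0,32],[0,-1,99,0,28],[0,-1,99,0,28]]'; python3 -c "
from h import *
go((.598,-.2658,.052),16)
cv2.imwrite('pics/m2.png',cv2.resize(vision.grab_frame('side')[215:275,275:355,::-1],(800,600),interpolation=cv2.INTER_CUBIC))"
```

```text
clock: 3.7
position: [0.5984, -0.267, 0.0539]
tcp_rot: [180.0, 0.0, 105.8]
contact_force: [0.1, -0.0, -0.1]
width: 0.331
grasp_force: 0.0
t 3.7 pos [ 0.5984 -0.267   0.0539] rpy [1.7997e+02 1.0000e-02 1.0578e+02] F [ 0.13 -0.04 -0.14] w 28.8 g 0.0 | shift [ 1.3 -0.1  1.9] turn -0.21778530955019448
```

View pics/m2.png

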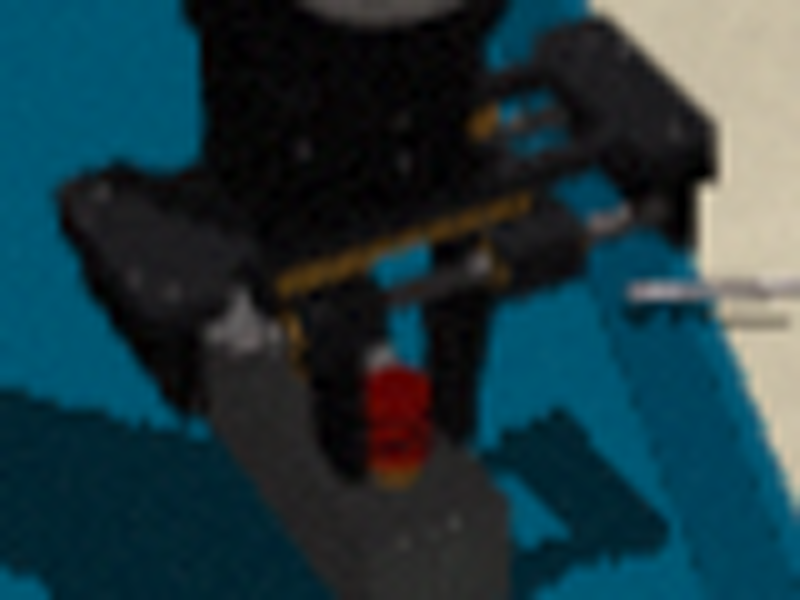

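The red knob sits between the fingers. Closing in small steps and checking the force.

```bash
python3 -m creep '[[0,0,0,0,26],[0,0,0,0,26],[0,0,0,0,25],[0,0,0,0,25]]';python3 -m creep '[[0,0,0,0,24.4],[0,0,0,0,24.4]]'
```

```text
clock: 4.25
position: [0.5983, -0.2669, 0.0535]
tcp_rot: [180.0, -0.0, 105.8]
contact_force: [0.0, 0.0, 0.0]
width: 0.29
grasp_force: 0.0
clock: 4.5
position: [0.5983, -0.2668, 0.0536]
tcp_rot: [180.0, -0.0, 105.8]
contact_force: [0.6, 0.4, -1.1]
width: 0.283
grasp_force: 0.1
```

Centred along the closing line with no force. I'll open, turn 90° and measure the other axis the same way; the gap to the white pin is sufficient.

```bash
python3 -m creep '[[0,0,0,0,38],[0,0,0,0,38],[0,0,-45,0,38],[0,0,-45,90,38],[0,0,-45,90,38],[0,0,-45,90,38],[0,0,-45,90,38],[0,0,-45,90,38],[0,0,-45,90,38],[0,0,-45,90,38],[0,0,-45,90,38],[0,0,-45,90,38]]';python3 -m creep '[[0,0,20,0,38],[0,0,45,0,38],[0,0,45,0,30],[0,0,45,0,28],[0,0,45,0,28]]';python3 -m creep '[[0,0,0,0,26.5],[0,0,0,0,26.5]]';python3 -m creep '[[0,0,0,0,25.5],[0,0,0,0,25.5]]'
```

```text
clock: 6.0
position: [0.5983, -0.2668, 0.0985]
tcp_rot: [180.0, 0.0, 15.6]
contact_force: [-0.7, 0.0, 0.9]
width: 0.436
grasp_force: 0.0
clock: 6.62
position: [0.5989, -0.2673, 0.0545]
tcp_rot: [179.9, -0.1, 15.8]
contact_force: [0.7, 0.4, 0.5]
width: 0.331
grasp_force: 0.0
clock: 6.88
position: [0.5986, -0.2668, 0.054]
tcp_rot: [180.0, -0.0, 15.8]
contact_force: [-0.5, -0.2, 0.1]
width: 0.306
grasp_force: 0.1
clock: 7.12
position: [0.5984, -0.2666, 0.0536]
tcp_rot: [-180.0, -0.0, 15.8]
contact_force: [-0.5, 1.5, 0.9]
width: 0.294
grasp_force: 0.4
```

```bash
python3 -m creep '[[0,-1,0,0,26.5],[0,-1,0,0,26.5]]';python3 -m creep '[[0,0,0,0,25.3],[0,0,0,0,25.3]]';python3 -m creep '[[0,0,0,0,24.6],[0,0,0,0,24.6]]'
```

```text
clock: 7.38
position: [0.598, -0.266, 0.0535]
tcp_rot: [180.0, 0.0, 15.8]
contact_force: [-0.0, 0.4, 0.0]
width: 0.304
grasp_force: 0.0
clock: 7.62
position: [0.598, -0.266, 0.0535]
tcp_rot: [180.0, 0.0, 15.8]
contact_force: [-0.2, -0.0, -0.2]
width: 0.295
grasp_force: 0.0
clock: 7.88
position: [0.598, -0.2659, 0.0536]
tcp_rot: [-180.0, -0.0, 15.8]
contact_force: [-0.6, -0.6, 0.5]
width: 0.281
grasp_force: 0.0
```

```bash
python3 -m creep '[[0,0,0,0,22],[0,0,0,0,20],[0,0,0,0,20],[0,0,0,0,20]]';python3 -m creep '[[0,0,-5,0,20],[0,0,-15,0,20],[0,0,-50,0,20],[0,0,-100,0,20],[0,0,-100,0,20],[0,0,-100,0,20]]'
python3 -c "
from h import *
go((.5266,.2284,.14),-74)"
```

```text
clock: 8.38
position: [0.598, -0.2659, 0.0535]
tcp_rot: [-180.0, -0.0, 15.8]
contact_force: [-0.0, -0.9, 0.6]
width: 0.266
grasp_force: 30.0
clock: 9.12
position: [0.598, -0.2657, 0.1537]
tcp_rot: [-180.0, -0.0, 15.8]
contact_force: [-0.1, 1.0, -1.1]
width: 0.265
grasp_force: 30.0
t 9.12 pos [ 0.598  -0.2657  0.1537] rpy [-1.7998e+02 -3.0000e-02  1.5800e+01] F [-0.09  0.97 -1.09] w 23.0 g 30.0 | shift [  65.8 -494.9   13.9] turn -0.20017929149368285
```

```bash
python3 -m creep '[[66,-495,5,-57.5,20],[66,-495,5,-57.5,20],[66,-495,5,-57.5,20],[66,-495,5,-57.5,20],[66,-495,5,-57.5,20],[66,-495,5,-57.5,20],[66,-495,5,-57.5,20],[66,-495,5,-57.5,20],[66,-495,5,-57.5,20],[66,-495,20,-57.5,20],[66,-495,25,-57.5,20],[66,-495,25,-57.5,20]]'
python3 -c "
from h import *
go((.5266,.22835,.110),-16.7)
im=vision.grab_frame('side')
cv2.imwrite('pics/m3.png',cv2.resize(im[150:225,235:335,::-1],(800,600),interpolation=cv2.INTER_CUBIC))"
```

```text
clock: 10.62
position: [0.5266, 0.2264, 0.1276]
tcp_rot: [-179.9, 0.1, 73.1]
contact_force: [-0.1, 0.3, -0.0]
width: 0.264
grasp_force: 30.0
t 10.62 pos [0.5266 0.2264 0.1276] rpy [-1.7994e+02  9.0000e-02  7.3130e+01] F [-0.08  0.34 -0.03] w 23.0 g 30.0 | shift [ 1.9 -0.6 17.6] turn -0.16912737443395542
```

View pics/m3.png

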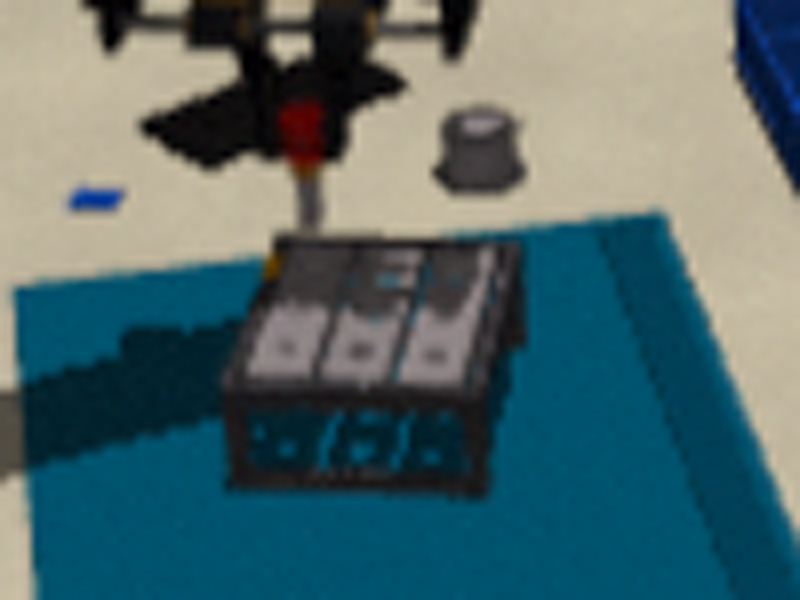

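The side view shows the pin, shank tip ~(274,178), above hole 1 at the yellow-mark end. I'll correct laterally and lower in small steps.

```bash
python3 -m creep '[[2,-0.6,10,0,20],[2,-0.6,20,0,20],[2,-0.6,22,0,20],[2,-0.6,22,0,20]]';python3 -m creep '[[0,0,1,0,20],[0,0,1,0,20]]';python3 -m creep '[[0,0,1,0,20],[0,0,1,0,20]]';python3 -m creep '[[0,0,1,0,20],[0,0,1,0,20]]'
```

```text
clock: 11.18
position: [0.5267, 0.2304, 0.1063]
tcp_rot: [-180.0, 0.0, 73.3]
contact_force: [0.0, 0.5, -0.4]
width: 0.267
grasp_force: 30.0
clock: 11.42
position: [0.5269, 0.2306, 0.1058]
tcp_rot: [180.0, -0.0, 73.3]
contact_force: [-0.6, 0.3, -1.1]
width: 0.264
grasp_force: 30.0
clock: 11.68
position: [0.5268, 0.2305, 0.1046]
tcp_rot: [180.0, -0.0, 73.3]
contact_force: [-0.1, -0.3, -0.8]
width: 0.263
grasp_force: 30.0
clock: 11.92
position: [0.5268, 0.2305, 0.1036]
tcp_rot: [180.0, -0.0, 73.3]
contact_force: [-0.9, -0.3, -0.8]
width: 0.266
grasp_force: 30.0
```

```bash
python3 -m creep '[[-2,0.4,-0.5,0,20],[-2,0.4,-0.5,0,20]]';python3 -m creep '[[0,0,1.5,0,20],[0,0,1.5,0,20]]';python3 -m creep '[[0,0,1,0,20],[0,0,1,0,20]]'
```

```text
clock: 12.18
position: [0.5267, 0.2281, 0.1041]
tcp_rot: [180.0, -0.0, 73.3]
contact_force: [0.2, -0.1, -0.2]
width: 0.267
grasp_force: 30.0
clock: 12.42
position: [0.5264, 0.2285, 0.1024]
tcp_rot: [-180.0, 0.0, 73.3]
contact_force: [-0.5, 0.2, -0.2]
width: 0.269
grasp_force: 30.0
clock: 12.68
position: [0.5266, 0.2285, 0.1015]
tcp_rot: [180.0, -0.0, 73.3]
contact_force: [0.6, 0.5, 0.1]
width: 0.27
grasp_force: 30.0
```

```bash
python3 -m creep '[[0,0,1,0,20],[0,0,1,0,20]]';python3 -m creep '[[0,0,1,0,20],[0,0,1,0,20]]'; python3 -m creep '[[0,0,2,0,20],[0,0,2,0,20]]'
```

```text
clock: 12.92
position: [0.5266, 0.2283, 0.1005]
tcp_rot: [180.0, 0.0, 73.3]
contact_force: [0.7, -0.4, -0.3]
width: 0.266
grasp_force: 30.0
clock: 13.18
position: [0.5266, 0.2283, 0.0995]
tcp_rot: [180.0, 0.0, 73.3]
contact_force: [-0.6, -0.9, -1.0]
width: 0.272
grasp_force: 30.0
clock: 13.42
position: [0.5265, 0.2283, 0.0973]
tcp_rot: [-180.0, 0.0, 73.3]
contact_force: [-0.1, -1.1, -1.6]
width: 0.264
grasp_force: 30.0
```

It is entering freely, 6 mm down with about 1 N. Continuing gently.

```bash
python3 -m creep '[[0,0,2,0,20],[0,0,4,0,20],[0,0,4,0,20]]'; python3 -m creep '[[0,0,2,0,20],[0,0,5,0,20],[0,0,5,0,20]]'; python3 -m creep '[[0,0,3,0,20],[0,0,6,0,20],[0,0,6,0,20]]'; python3 -m creep '[[0,0,3,0,20],[0,0,6,0,20],[0,0,6,0,20]]'
```

```text
clock: 13.8
position: [0.5265, 0.2283, 0.0933]
tcp_rot: [-180.0, 0.0, 73.3]
contact_force: [0.6, -0.8, -1.1]
width: 0.268
grasp_force: 30.0
clock: 14.18
position: [0.5265, 0.2283, 0.0882]
tcp_rot: [-180.0, 0.0, 73.3]
contact_force: [0.4, -2.1, -1.2]
width: 0.265
grasp_force: 30.0
clock: 14.55
position: [0.5265, 0.2283, 0.0822]
tcp_rot: [-180.0, 0.0, 73.3]
contact_force: [0.3, -0.7, -1.2]
width: 0.264
grasp_force: 30.0
clock: 14.92
position: [0.5265, 0.2283, 0.0761]
tcp_rot: [-180.0, 0.0, 73.3]
contact_force: [-0.3, -2.5, -1.5]
width: 0.267
grasp_force: 30.0
```

```bash
python3 -m creep '[[-0.3,0.1,1,0,20],[-0.3,0.1,1,0,20]]'; python3 -m creep '[[0,0,1,0,20],[0,0,1,0,20]]'; python3 -m creep '[[0,0,0.6,0,20],[0,0,0.6,0,20]]'; python3 -m creep '[[0,0,0.6,0,20],[0,0,0.6,0,20]]'
```

```text
clock: 15.18
position: [0.5266, 0.2282, 0.0755]
tcp_rot: [-180.0, -0.0, 73.3]
contact_force: [0.7, -1.5, -1.4]
width: 0.268
grasp_force: 30.0
clock: 15.42
position: [0.5266, 0.2282, 0.0746]
tcp_rot: [180.0, -0.0, 73.3]
contact_force: [0.3, -0.9, -0.3]
width: 0.269
grasp_force: 30.0
clock: 15.68
position: [0.5266, 0.2282, 0.074]
tcp_rot: [180.0, -0.0, 73.3]
contact_force: [0.1, -0.9, 0.5]
width: 0.266
grasp_force: 30.0
clock: 15.92
position: [0.5267, 0.2282, 0.0735]
tcp_rot: [180.0, -0.0, 73.3]
contact_force: [-0.5, -0.5, 1.3]
width: 0.267
grasp_force: 30.0
```

```bash
python3 -m creep '[[0,0,0.5,0,20],[0,0,0.5,0,20]]'; python3 -m creep '[[0,0,0.4,0,20],[0,0,0.4,0,20]]'
```

```text
clock: 16.18
position: [0.5267, 0.2282, 0.0734]
tcp_rot: [-180.0, -0.0, 73.3]
contact_force: [-1.7, -1.4, 5.0]
width: 0.268
grasp_force: 30.0
clock: 16.42
position: [0.5267, 0.2282, 0.0734]
tcp_rot: [-180.0, -0.0, 73.3]
contact_force: [-3.4, -2.5, 6.7]
width: 0.266
grasp_force: 30.0
```

It stopped on the plate at exactly the shoulder height (TCP 0.0734), with a gentle 7 N reaction, so hole 1 fits. Easing off, releasing and withdrawing.

```bash
python3 -m creep '[[0,0,-0.7,0,20],[0,0,-0.7,0,24],[0,0,-0.7,0,28],[0,0,-0.7,0,32],[0,0,-0.7,0,36],[0,0,-0.7,0,40]]'; python3 -m creep '[[0,0,-10,0,40],[0,0,-40,0,40],[0,0,-100,0,40],[0,0,-150,0,40],[0,0,-150,0,40]]';python3 -m creep '[[150,-60,-60,0,40],[150,-60,-60,0,40],[150,-60,-60,0,40],[150,-60,-60,0,40],[150,-60,-60,0,40]]'
python3 - <<'E'
from h import *
go((.5,.3,.22))
s=vision.grab_frame('side');t=vision.grab_frame('top')
c=lambda im,x,y,w,h: cv2.resize(im[y:y+h,x:x+w,::-1],(400,300),interpolation=cv2.INTER_CUBIC)
cv2.imwrite('pics/m4.png',np.vstack([np.hstack([c(s,235,150,80,60),c(t,213,190,80,60)]),np.hstack([c(s,0,0,640,400),c(t,0,0,640,400)])]))
E
```

```text
clock: 17.18
position: [0.5266, 0.2282, 0.0731]
tcp_rot: [180.0, -0.0, 73.3]
contact_force: [-1.0, 0.4, -0.7]
width: 0.438
grasp_force: 0.0
clock: 17.8
position: [0.5294, 0.2289, 0.2286]
tcp_rot: [179.7, -0.4, 73.3]
contact_force: [0.1, 0.1, -0.2]
width: 0.463
grasp_force: 0.0
clock: 18.42
position: [0.5124, 0.3878, 0.2823]
tcp_rot: [180.0, 0.1, 73.2]
contact_force: [-0.5, -0.7, -0.7]
width: 0.461
grasp_force: 0.0
t 18.43 pos [0.5124 0.3878 0.2823] rpy [1.7999e+02 1.2000e-01 7.3240e+01] F [-0.5  -0.65 -0.71] w 40.1 g 0.0 | shift [-87.6  13.4  62.5] turn None
```

View pics/m4.png

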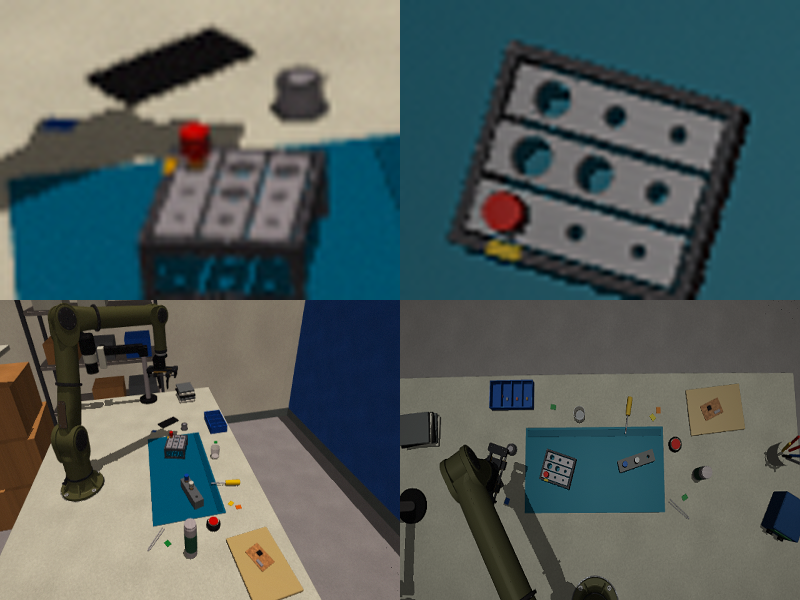

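The pin stands upright in front-row hole 1 (top image ~(234,232), knob ~(274,178) in side) with brass showing above the plate. One height check, then hand in if it is fully down.

```bash
python3 - <<'E'
from h import *
from workcell import order
s=vision.grab_frame('side').astype(int);t=vision.grab_frame('top').astype(int)
def disc(a,x,y,w,h,lo,hi):
    r=a[y:y+h,x:x+w];r=np.clip(r[...,0]-r[...,1:].max(2)-lo,0,hi-lo)*1.;return cen(r)+[x,y]
b=disc(t,225,222,18,18,30,90);a=disc(s,266,170,16,12,110,180)
P,e=tri(a,b);print(a,b,P,e)
if abs(P[2]-.0945)<.004: print(order.hand_in())
E
```

```text
[273.3294702 175.7615894] [232.99017825 231.85485631] [0.52614639 0.2272138  0.09443788] 2.186807608653631
the job is handed in; nothing more can be done
None
```

The red-knobbed pin fits hole 1, the largest in the front row: the shank went through, the shoulder stopped on the plate, and it stands there released with its knob top measured at 94.4 mm (94 mm expected). I handed the job in at about 18.5 s. Going by sight and a light press, I did not do a side-to-side test to rule out an oversize hole.

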